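# Charge the mill jar with porcelain balls

## Robot

A 6-joint arm with a two-finger parallel gripper is mounted at the origin on the work surface. World frame = base frame: x ahead of the robot, y to its left, z up, the work surface at z = 0. Lengths are in m, angles in rad, forces in N, time in s.
With the tool pointing down it reaches from about 0.425 to 0.95 m from the base axis. Payload 3.5 kg.
Tool frame: the origin (TCP) lies midway between the tips of the shut fingers; the grasp point (between the pads) lies 19 mm behind it; y points along the fingers, z is the direction in which the jaws open and shut, and the axes are right-handed (so a half turn about y gives the same grasp; the last joint's range is limited). The gripper opens to 85 mm and grips with 20 to 120 N. Pads are 22 mm wide; open, the fingers measure 114 mm over their backs; the gripper's body (76 mm by 85 mm) begins 54 mm behind the grasp point. The pads swing forward as they close: fully open they stand 13 mm farther back than shut.
Start: joints at [1, 0.286, 1.577, -0, 1.279, -0.15], TCP at [0.276, 0.616, 0.231] pointing down, gripper open.
Joint ranges: [-2.77, 2.77], [-0.9, 2.22], [0.21, 2.48], [-1.53, 4.67], [0.24, 2.81], [-2.84, 2.84]. Speed limits (rad/s): [2.79, 2.79, 3.14, 3.14, 3.14, 3.14].

## Interface

Orientations are given as a rotation vector (axis times angle).
In Python, from rig import r, eyes, order gives the robot as it stands.
- The arm moves only by the tool jog_arm, never from a script. Its argument "moves" is a list of rows, each a list of 3 entries, a list of its own where there are three numbers: the opening in per cent of the stroke, from 0 (shut) to 100 (fully open), then the shift along the tool's x, y, z in m, then the turn, a rotation vector about the tool's x, y, z in degrees. In form: [[jaw, [x, y, z], [ax, ay, az]], ...]. A call has 1 to 12 rows; each row is the pose to reach, as a shift and turn from the pose measured when the call began, along the tool's axes at that moment; what a row does not reach only later rows make up. A row lasts 1/12 s, in which the tool goes at most 41.7 mm and 7.16 degrees, less where a joint would pass 70% of its speed; a pose out of reach is approached as far as the arm can. A call with a gripper value outside its range is refused whole. The fingers move at their own pace and stop on an object; "grip_force" is the grip in N (left out, the last holds). Time passes only in rows, so rows that repeat a pose let the fingers close. It gives the time, the measured TCP pose, the force and the opening at its end, in the units of the state.
- r.get_obs(): the state, without advancing time (a new reading comes with each control period).
- eyes.snapshot(name): name is "side" or "top" or "wrist"; returns (picture, depth): 400x640x3 uint8, blue, green, red; 400x640 float32, m along the optical axis (not along the pixel's ray), 0 where there is no reading.
- eyes.camera_model(name): a dict with "mtx" (3x3 intrinsics, pixels), "world_to_cam" (4x4, takes a point from world to camera coordinates). Camera axes: x right, y down, z forward; pixel columns grow to the right and rows downward; lengths in m; the calibration is good to about 2 mm. A picture is of the moment at which its call begins: read the wrist's pose just before it. camera_model takes no time and is no camera call; for the wrist camera it gives the pose at the moment of the call.
- order.close_job(): hands the job in, once; it reports no verdict.
The state is a dict: "clock": time; "joints": joint angles; "qd": joint speeds; "effort": joint torques, N m; "tool_pos": TCP position; "tool_rot": TCP orientation; "ft_force": force on the tool from outside, world axes, zero at the start; "ft_torque": the same for the moment, N m; "width": finger opening in m.
Only numpy, scipy, OpenCV 4.12 (cv2) and the standard library are available. Lean on these libraries where they do the work, as an engineer would, in place of code of your own. Each camera call takes 0.05 s, during which the arm holds its last target. There are 200 camera calls.

## Task

With the scoop (not with the fingers), take at least three porcelain mill balls from the wooden trough and tip them into the hopper, whose plunger stays down meanwhile; then stand the scoop upright on the table and let go of it. Then pull the sprung plunger knob fully up and hold it there, so that at least three balls run down the chute into the white jar; finish while still gripping the knob and holding it fully up. Leave the bowl, brush, kiln prop and rib where they lie.

Things in the scene. Friction and masses are not known exactly. Their poses are not given: they have to be found in the camera images.
- scoop: aluminium scoop, 140 g, standing on its pan. Origin: centre of the pan underside, z up, +x forward to the open front. Pan 86 mm long (x), 72 wide (y), floor 2.5 thick, back wall to z 34, side walls rising from the lip to z 34. Upright wooden handle plate at x = -48: 12 thick along x, 30 wide along y, top at z = 125. Grip it from above across the 12 mm (fingers closing along x)
- scoop_grip (a point): point on the handle plate, 20 mm below its top, 105 mm above the pan underside
- scoop_lip (a point): middle of the front edge of the pan underside, axes as the scoop
- trough: fixed open wooden trough; origin on the table. Inside 88 wide (x); floor at z = 5 from y = -120 to 100, where a steep ramp (65 degrees) rises to the +y end rim (y = 117, z = 42). Walls 6 thick, tops z = 42. Balls lie at y -6 to 96; y below -10 is empty. A scoop pushed along the floor up to the foot of the ramp heaps the balls into its pan; tilt it back 15 to 20 degrees before lifting
- ball0: white glazed porcelain ball (slippery), 24 mm diameter, 17 g, origin at its centre; one of five alike, in the trough at the start
- ball1: white glazed porcelain ball (slippery), 24 mm diameter, 17 g, origin at its centre; one of five alike, in the trough at the start
- ball2: white glazed porcelain ball (slippery), 24 mm diameter, 17 g, origin at its centre; one of five alike, in the trough at the start
- ball3: white glazed porcelain ball (slippery), 24 mm diameter, 17 g, origin at its centre; one of five alike, in the trough at the start
- ball4: white glazed porcelain ball (slippery), 24 mm diameter, 17 g, origin at its centre; one of five alike, in the trough at the start
- hopper: fixed hopper and chute. Origin on the table under the plunger; +x is the way balls run. Open mouth x -165 to -76, y -55 to 55, wall tops z = 172; floor slopes 15 degrees down to +x (z = 85 at x = 0) into a 78 mm wide channel, blocked by the plunger pin and its crossbar; chute ends at x = 45 over the jar. Plunger bridge 98 wide (y), 26 long (x), top z = 148, guide bush 18 diameter to 154
- mouth (a point): middle of the open mouth of the hopper, 2 mm below its wall tops (x = -120, y = 0, z = 170 in the hopper frame); axes as the hopper
- hopper_in (a point): point inside the hopper in the middle of the balls' space, x = -85, y = 0, z = 118 in the hopper frame
- seat (a point): seat hole of the plunger pin in the chute floor, z = 85
- jar_centre (a point): white open jar fixed under the end of the chute, 130 diameter outside, 60 high; this point is on its axis 20 mm above the table
- plunger (a joint): lift of the plunger: 0 seated (the chute is blocked), 0.038 m fully up at its stop; a spring pulls it down with about 5 N seated, 9.5 N fully up. Let go, it snaps down. Balls pass below it only when it is lifted more than about 30 mm
- knob (a point): centre of the black plunger knob, a vertical cylinder of 30 mm diameter and 30 high (about 175 mm above the table when down), gripped from above; moves with the plunger
- bowl: small terracotta bowl, loose bystander, leave alone
- brush: brush, loose bystander, leave alone
- prop: white kiln prop, loose bystander, leave alone
- rib: wooden rib, loose bystander, leave alone
Not all that is in view belongs to the job. Leave any green or pink look-alike of the scoop alone.

How it is judged:
By the outcome, as a careful person would: the job done as asked, in the order asked, and still so for the second after the job is handed in, while the arm keeps its last pose, push and grip.
It also fails if it takes over 72 s, if anything falls off the work surface, if the arm or the gripper's body presses on something with over 40 N, if the wrist force passes 120 N, or if a joint passes its speed limit or range.

## Working session

There is one attempt and no reset: what is moved stays moved. The work goes in short steps, Python scripts to look and compute and a tool call to move; the robot and the scene stay as the last step left them, time stands still between calls to the robot, and variables do not carry over. Pictures are saved under pics/ and viewed, about 8 in all and at most 12, crops included, and the job is handed in when it is done.

Besides the shell and the picture viewer there is one more tool, called after ">>>" in YAML: its name, and indented under it one key for each argument. jog_arm: Moves the arm, as the interface text tells. Its arguments: {"type":"object","properties":{"moves":{"type":"array","items":{"type":"array"}},"grip_force":{"type":"number"}},"required":["moves"]}

```bash
ls; mkdir -p pics; python3 - <<'E'
from rig import r,eyes,order
import cv2,numpy as np
o=r.get_obs();print({k:np.round(v,3) for k,v in o.items()})
for n in("top","side"):
    p,d=eyes.snapshot(n);cv2.imwrite(f"pics/{n}0.png",p);np.save(f"pics/{n}0.npy",d)
    m=eyes.camera_model(n);print(n,np.round(m["mtx"],1).tolist(),np.round(m["world_to_cam"],3).tolist())
E
```

```text
pics
{'clock': np.float64(0.0), 'joints': array([ 1.   ,  0.287,  1.578,  0.   ,  1.279, -0.15 ]), 'qd': array([ 0.001,  0.001,  0.002,  0.   , -0.001, -0.   ]), 'effort': array([-0.0000e+00, -4.0596e+01, -2.9264e+01, -0.0000e+00,  6.0000e-03,
       -0.0000e+00]), 'tool_pos': array([0.275, 0.616, 0.23 ]), 'tool_rot': array([-1.548,  0.331, -0.329]), 'ft_force': array([-0.162,  0.533, -0.453]), 'ft_torque': array([ 0.032, -0.007, -0.009]), 'width': np.float64(0.085)}
top [[405.1, 0.0, 317.3], [0.0, 405.1, 200.3], [0.0, 0.0, 1.0]] [[-0.013, -1.0, 0.002, 0.018], [-0.998, 0.013, -0.06, 0.526], [0.06, -0.003, -0.998, 1.181], [0.0, 0.0, 0.0, 1.0]]
side [[447.4, 0.0, 310.9], [0.0, 447.4, 193.8], [0.0, 0.0, 1.0]] [[0.992, -0.13, 0.003, -0.516], [-0.089, -0.697, -0.711, 0.143], [0.094, 0.705, -0.703, 1.13], [0.0, 0.0, 0.0, 1.0]]
```

View pics/top0.png

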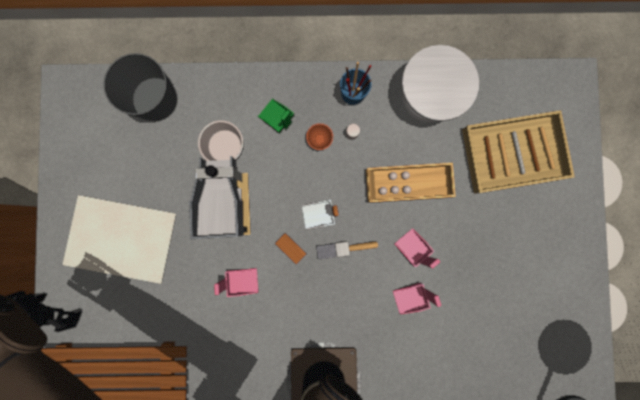

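View pics/side0.png

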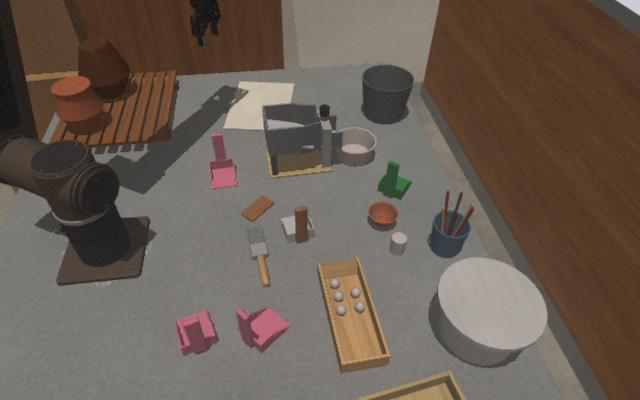

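The possible scoops in the top view are silver with a wooden handle at (320,214), pink at (413,247), (410,298) and (240,282), and green at (277,116). By the description I choose the silver one. The trough is at (410,183) with five balls at its left (+y) end. The hopper is at (217,200) with its knob at (211,171), and the jar is at (221,140).

```bash
cat > h.py <<'E'
import cv2,numpy as np
from scipy.spatial.transform import Rotation as R
def cloud(d,m):
    K=m["mtx"];v,u=np.mgrid[:d.shape[0],:d.shape[1]]
    P=np.stack([(u-K[0,2])/K[0,0]*d,(v-K[1,2])/K[1,1]*d,d],-1)
    T=np.linalg.inv(m["world_to_cam"]);W=P@T[:3,:3].T+T[:3,3];W[d<=0]=np.nan
    return W
def rect(P,t=""):
    c,s,a=cv2.minAreaRect((P[:,:2]*1000).astype(np.float32));print(t,"n",len(P),"c",np.round(c,1),"size",np.round(s,1),"ang",round(a,1),"z",np.round(np.nanpercentile(P[:,2],[5,50,95])*1000,1))
E
python3 - <<'E'
from rig import eyes
from h import *
for n in("top","side"):
    p=cv2.imread(f"pics/{n}0.png");d=np.load(f"pics/{n}0.npy");W=cloud(d,eyes.camera_model(n));z=W[...,2]
    hsv=cv2.cvtColor(p,cv2.COLOR_BGR2HSV)
    print(n)
    B={"trough":((.42,.72),(-.46,-.14)),"scoop":((.40,.53),(-.09,.07)),"hop":((.3,.78),(.2,.42))}
    def sel(k,lo,hi,e=True):
        (a,b),(c,dd)=B[k];return W[(W[...,0]>a)&(W[...,0]<b)&(W[...,1]>c)&(W[...,1]<dd)&(z>lo)&(z<hi)&e]
    rect(sel("trough",.032,.06),"trough rim")
    rect(sel("scoop",.10,.14),"handle");rect(sel("scoop",.012,.05),"pan")
    rect(sel("hop",.164,.18),"hopper rim")
    rect(sel("hop",.14,.158),"bridge")
    rect(sel("hop",.183,.21),"knob");rect(sel("hop",.05,.066),"jar")
    rect(sel("hop",.01,.3),"all hop")
p=cv2.imread("pics/top0.png");q=cv2.imread("pics/side0.png")
cv2.imwrite("pics/c1.png",np.hstack([cv2.resize(p[185:245,285:355],(420,360),interpolation=2),cv2.resize(q[195:255,265:335],(380,360),interpolation=2)]))
print(np.round(eyes.camera_model("wrist")["mtx"],1).tolist())
from rig import r
o=r.get_obs();T=np.eye(4);T[:3,:3]=R.from_rotvec(o["tool_rot"]).as_matrix();T[:3,3]=o["tool_pos"]
print(np.round(T,3),np.round(eyes.camera_model("wrist")["world_to_cam"]@T,3))
E
```

```text
top
trough rim n 837 c [ 608.6 -292.7] size [179.9 324.7] ang 8.3 z [33.5 42.  47.3]
handle n 54 c [491.7 -37.3] size [30.1 11.8] ang 7.1 z [118.7 124.4 126.8]
pan n 105 c [454.9 -10.3] size [149.2  83.3] ang 22.7 z [14.4 31.5 37.2]
hopper rim n 459 c [515.9 280. ] size [183.  123.2] ang 2.6 z [166.1 171.6 175.9]
bridge n 465 c [516.9 277. ] size [183.6 118.1] ang 2.3 z [141.5 148.6 155.5]
knob n 110 c [594.8 282.2] size [28.1 26.8] ang 47.4 z [185.8 189.9 193.6]
jar n 312 c [533.5 260.5] size [451.8 128.9] ang 9.7 z [51.1 58.9 63.5]
all hop n 4674 c [528.4 278.9] size [456.2 128.4] ang 3.2 z [ 23.3 112.8 173.2]
side
trough rim n 1653 c [ 607.8 -290.1] size [182.7 321.6] ang 8.2 z [33.5 42.4 46.7]
handle n 131 c [489.3 -36.1] size [29.4 13.9] ang 15.3 z [101.4 118.6 127.4]
pan n 301 c [454.1  -9.1] size [141.7  89. ] ang 18.7 z [13.7 27.6 44.1]
hopper rim n 503 c [513.7 282.3] size [182.8 128.2] ang 1.8 z [164.8 170.7 175.8]
bridge n 720 c [514.4 281.1] size [184.5 125.9] ang 1.9 z [140.8 149.1 156.8]
knob n 66 c [593.1 283.4] size [30.  25.5] ang 40.4 z [184.8 190.3 193.3]
jar n 345 c [604.9 244.3] size [324.9 129. ] ang 28.1 z [51.2 58.4 63.2]
all hop n 4868 c [527.8 281.8] size [455.2 132.3] ang 2.6 z [ 15.4 116.9 172.4]
[[359.9, 0.0, 323.9], [0.0, 359.9, 204.3], [0.0, 0.0, 1.0]]
[[ 0.913 -0.001  0.409  0.275]
 [-0.409 -0.002  0.913  0.616]
 [-0.    -1.    -0.002  0.23 ]
 [ 0.     0.     0.     1.   ]] [[-0.     0.     1.    -0.   ]
 [ 0.965 -0.261  0.     0.026]
 [ 0.261  0.965 -0.     0.155]
 [ 0.     0.     0.     1.   ]]
```

View pics/c1.png

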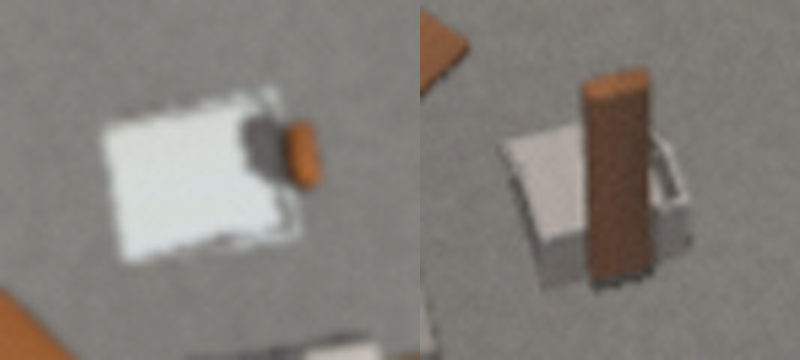

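The crop confirms the choice: a bare-metal pan with a wooden handle plate, pan front pointing left (+y). In the crop, the handle top is at (302,150) and the front edge runs from (103,130) to (123,262). Next I'll get cleaner poses for the trough, pan and balls.

```bash
python3 - <<'E'
from rig import eyes
from h import *
for n in("top","side"):
    p=cv2.imread(f"pics/{n}0.png");d=np.load(f"pics/{n}0.npy");W=cloud(d,eyes.camera_model(n));X,Y,z=np.moveaxis(W,-1,0)
    h=cv2.cvtColor(p,cv2.COLOR_BGR2HSV)
    print(n)
    m=((z>.033)&(z<.055)&(X>.42)&(X<.66)&(Y>-.46)&(Y<-.1)).astype(np.uint8)
    k,l,s,c=cv2.connectedComponentsWithStats(m,connectivity=8)
    for i in np.argsort(-s[1:,4])[:3]+1: rect(W[l==i],"comp")
    a=(X>.42)&(X<.66)&(Y>-.3)&(Y<-.1)&(z>.01)&(z<.036)&(h[...,1]<70)&(h[...,2]>110)
    k,l,s,c=cv2.connectedComponentsWithStats(a.astype(np.uint8))
    for i in range(1,k):
        if s[i,4]>8: print("ball",np.round(W[l==i].mean(0)*1000),s[i,4])
    a=(X>.38)&(X<.55)&(Y>-.06)&(Y<.09)&(h[...,1]<40)&(h[...,2]>(150 if n=="top" else 999))
    if a.any(): rect(W[a],"pan")
    a=(X>.53)&(Y>.2)&(Y<.36)&(X<.8)&(z>.05)&(z<.068)&(X>.60);rect(W[a],"jar")
    a=(z>.155)&(z<.18)&(X>.38)&(X<.57)&(Y>.2)&(Y<.36);rect(W[a],"mouth walls")
E
```

```text
top
comp n 595 c [ 573.7 -261.6] size [100.2 250.6] ang 3.0 z [35.1 41.7 45.9]
comp n 173 c [ 601.3 -452.1] size [119.4  11.9] ang 8.8 z [34.3 43.5 48.5]
comp n 1 c [ 551.8 -212.9] size [0. 0.] ang 0.0 z [34.4 34.4 34.4]
ball [ 595. -212.   26.] 36
ball [ 597. -248.   26.] 40
ball [ 552. -182.   26.] 39
ball [ 554. -216.   26.] 39
ball [ 555. -252.   26.] 42
pan n 680 c [4.467e+02 4.000e-01] size [153.3  94.9] ang 13.3 z [-0.9  3.3 27.4]
jar n 296 c [690.  276.8] size [148.5 125.7] ang 65.8 z [51.  59.  63.4]
mouth walls n 519 c [497.8 279.1] size [146.5 123.5] ang 2.3 z [157.6 170.8 175.3]
side
comp n 1134 c [ 572.7 -258.2] size [101.3 250.9] ang 3.0 z [34.2 41.6 44.9]
comp n 357 c [ 599.7 -448.9] size [121.3   9.9] ang 9.0 z [35.7 44.9 47.8]
comp n 1 c [ 550.6 -177.9] size [0. 0.] ang 0.0 z [33.2 33.2 33.2]
ball [ 551. -184.   25.] 72
ball [ 594. -214.   25.] 72
ball [ 553. -219.   26.] 72
ball [ 596. -251.   25.] 78
ball [ 552. -254.   26.] 80
jar n 303 c [688.4 277. ] size [155.7 119.6] ang 62.0 z [51.1 58.5 63.6]
mouth walls n 715 c [496.4 281.8] size [148.4 128.2] ang 1.8 z [156.3 167.  174.8]
```

```bash
cat > go.py <<'E'
# go.py mode x y z(mm) yaw noseup(deg): mode tcp or lip; prints jog shift/turn from the present pose
import sys,numpy as np
from rig import r
from scipy.spatial.transform import Rotation as R
def rot(yaw,up):
    a=np.radians(yaw);z=np.array([np.cos(a),np.sin(a),0]);y=np.array([0,0,-1.])
    return R.from_matrix(np.stack([np.cross(y,z),y,z],1))*R.from_rotvec([np.radians(up),0,0])
LIP=np.array([0,.086,.091])
def go(mode,x,y,z,yaw,up):
    o=r.get_obs();C=R.from_rotvec(o["tool_rot"]);T=rot(yaw,up);p=np.array([x,y,z])/1000
    if mode=="lip":p=p-T.apply(LIP)
    print(mode,x,y,z,yaw,up,"->",np.round(C.inv().apply(p-o["tool_pos"]),4).tolist(),np.round((C.inv()*T).as_rotvec(degrees=True),2).tolist())
if __name__=="__main__":
    from rig import r
    o=r.get_obs();print(round(float(o["clock"]),2),np.round(o["tool_pos"],4),"F",np.round(o["ft_force"],1),"w",round(float(o["width"]),4))
    a=sys.argv[1:]
    while a: go(a[0],*map(float,a[1:6]));a=a[6:]
E
python3 go.py tcp 450 100 231 98 0 tcp 490 -37 190 98 0
```

```text
0.1 [0.2754 0.6156 0.2301] F [ 1.1 -0.1  0.1] w 0.0854
tcp 450.0 100.0 231.0 98.0 0.0 -> [0.37, -0.0002, -0.3993] [0.11, -32.11, -0.05]
tcp 490.0 -37.0 190.0 98.0 0.0 -> [0.4625, 0.041, -0.5079] [0.11, -32.11, -0.05]
```

>>> jog_arm:
  moves:
    - [100,[0.37,0,-0.4],[0,-32,0]]
    - [100,[0.37,0,-0.4],[0,-32,0]]
    - [100,[0.37,0,-0.4],[0,-32,0]]
    - [100,[0.37,0,-0.4],[0,-32,0]]
    - [100,[0.37,0,-0.4],[0,-32,0]]
    - [100,[0.37,0,-0.4],[0,-32,0]]
    - [100,[0.37,0,-0.4],[0,-32,0]]
    - [100,[0.37,0,-0.4],[0,-32,0]]
    - [100,[0.37,0,-0.4],[0,-32,0]]
    - [100,[0.37,0,-0.4],[0,-32,0]]
    - [100,[0.37,0,-0.4],[0,-32,0]]
    - [100,[0.37,0,-0.4],[0,-32,0]]

```text
clock: 1.1
tool_pos: [0.4345, 0.1421, 0.2306]
tool_rot: [-1.57, -0.107, 0.109]
ft_force: [0.6, 1.3, 1.0]
width: 0.0854
```

```bash
python3 go.py tcp 490 -37 210 98 0
```

```text
1.1 [0.4345 0.1421 0.2306] F [0.6 1.3 1. ] w 0.0854
tcp 490.0 -37.0 210.0 98.0 0.0 -> [0.0304, 0.0208, -0.185] [0.09, -0.1, -0.08]
```

>>> jog_arm:
  moves:
    - [100,[0.03,0.02,-0.185],[0,0,0]]
    - [100,[0.03,0.02,-0.185],[0,0,0]]
    - [100,[0.03,0.02,-0.185],[0,0,0]]
    - [100,[0.03,0.02,-0.185],[0,0,0]]
    - [100,[0.03,0.02,-0.185],[0,0,0]]
    - [100,[0.03,0.02,-0.185],[0,0,0]]
    - [100,[0.03,0.02,-0.185],[0,0,0]]

```text
clock: 1.68
tool_pos: [0.4893, -0.0379, 0.2101]
tool_rot: [-1.569, -0.104, 0.108]
ft_force: [-0.7, 0.9, 0.1]
width: 0.0852
```

```bash
python3 - <<'E'
from rig import r,eyes
from h import *
m=eyes.camera_model("wrist");p,d=eyes.snapshot("wrist");W=cloud(d,m);X,Y,z=np.moveaxis(W,-1,0)
cv2.imwrite("pics/w1.png",p)
box=(X>.38)&(X<.56)&(Y>-.09)&(Y<.09)
a=box&(z>.118)&(z<.132);rect(W[a],"handle top")
h=cv2.cvtColor(p,cv2.COLOR_BGR2HSV)
a=box&(h[...,1]<40)&(h[...,2]>140)&(z>-.005)&(z<.04)
k,l,s,c=cv2.connectedComponentsWithStats(a.astype(np.uint8));i=1+np.argmax(s[1:,4]);rect(W[l==i],"pan")
E
python3 go.py tcp 490 -37 86 98 0
```

```text
handle top n 776 c [492.  -36.7] size [29.9 11.9] ang 8.3 z [121.9 124.4 125.5]
pan n 13219 c [470.  -24.4] size [131.2 180. ] ang 90.0 z [-1.3  0.  20.1]
1.73 [ 0.4892 -0.0369  0.2103] F [-0.3  0.4 -0. ] w 0.0854
tcp 490.0 -37.0 86.0 98.0 0.0 -> [0.0011, 0.1243, -0.0001] [0.03, -0.16, -0.15]
```

View pics/w1.png

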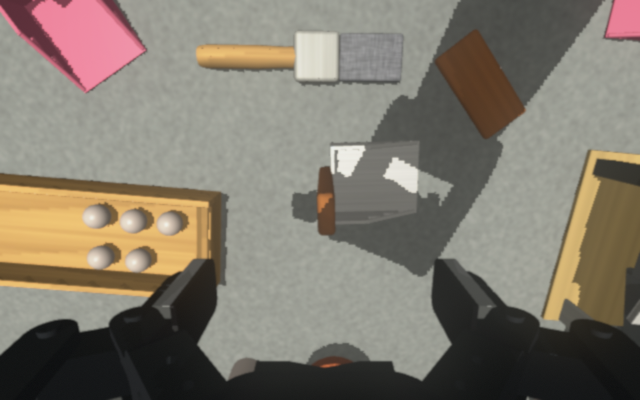

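The wrist view shows the handle plate at (326,200), centred between the fingers. The trough balls are at (95-170, 215-260) and nothing is in the way of the descent.

>>> jog_arm:
  moves:
    - [100,[0.003,0.04,0],[0,0,0]]
    - [100,[0.003,0.08,0],[0,0,0]]
    - [100,[0.003,0.11,0],[0,0,0]]
    - [100,[0.003,0.124,0],[0,0,0]]
    - [100,[0.003,0.124,0],[0,0,0]]
    - [0,[0.003,0.124,0],[0,0,0]]
    - [0,[0.003,0.124,0],[0,0,0]]
    - [0,[0.003,0.124,0],[0,0,0]]
    - [0,[0.003,0.124,0],[0,0,0]]
    - [0,[0.003,0.124,0],[0,0,0]]
    - [0,[0.003,0.124,0],[0,0,0]]
    - [0,[0.003,0.124,0],[0,0,0]]
  grip_force: 60

```text
clock: 2.73
tool_pos: [0.4925, -0.0368, 0.0874]
tool_rot: [-1.569, -0.107, 0.108]
ft_force: [0.4, -0.3, 2.6]
width: 0.0114
```

```bash
python3 go.py tcp 492 -37 206 98 0
```

```text
2.73 [ 0.4925 -0.0368  0.0874] F [ 0.4 -0.3  2.6] w 0.0114
tcp 492.0 -37.0 206.0 98.0 0.0 -> [-0.0007, -0.1186, -0.0002] [0.07, -0.16, -0.05]
```

```bash
sed -i 's/LIP=.*/LIP=np.array([0,.0872,.091])/' go.py; python3 go.py tcp 492 -37 170 98 0 lip 574 -273.5 85 93 0 
```

```text
2.73 [ 0.4925 -0.0368  0.0874] F [ 0.4 -0.3  2.6] w 0.0114
tcp 492.0 -37.0 170.0 98.0 0.0 -> [-0.0006, -0.0826, -0.0002] [0.07, -0.16, -0.05]
lip 574.0 -273.5 85.0 93.0 0.0 -> [0.0407, -0.0845, -0.3363] [0.07, 4.84, -0.05]
```

>>> jog_arm:
  moves:
    - [0,[0,-0.03,0],[0,0,0]]
    - [0,[0,-0.06,0],[0,0,0]]
    - [0,[0,-0.085,0],[0,0,0]]
    - [0,[0.005,-0.085,-0.04],[0,2,0]]
    - [0,[0.01,-0.085,-0.08],[0,5,0]]
    - [0,[0.015,-0.085,-0.12],[0,5,0]]
    - [0,[0.02,-0.085,-0.16],[0,5,0]]
    - [0,[0.025,-0.085,-0.2],[0,5,0]]
    - [0,[0.03,-0.085,-0.24],[0,5,0]]
    - [0,[0.035,-0.085,-0.28],[0,5,0]]
    - [0,[0.04,-0.085,-0.31],[0,5,0]]
    - [0,[0.041,-0.085,-0.336],[0,5,0]]

```text
clock: 3.73
tool_pos: [0.579, -0.3665, 0.1716]
tool_rot: [-1.571, -0.037, 0.039]
ft_force: [-0.5, 0.7, -0.7]
width: 0.0114
```

```bash
python3 - <<'E'
from rig import eyes
from h import *
p,d=eyes.snapshot("wrist");cv2.imwrite("pics/w2.png",p)
E
python3 go.py lip 574 -273.5 85 93 0 lip 574 -273.5 8 93 0
```

```text
3.78 [ 0.5789 -0.371   0.1718] F [ 0.2 -3.  -0.8] w 0.0112
lip 574.0 -273.5 85.0 93.0 0.0 -> [0.0001, -0.0004, 0.0067] [0.31, -0.38, -0.02]
lip 574.0 -273.5 8.0 93.0 0.0 -> [0.0002, 0.0766, 0.0071] [0.31, -0.38, -0.02]
```

View pics/w2.png

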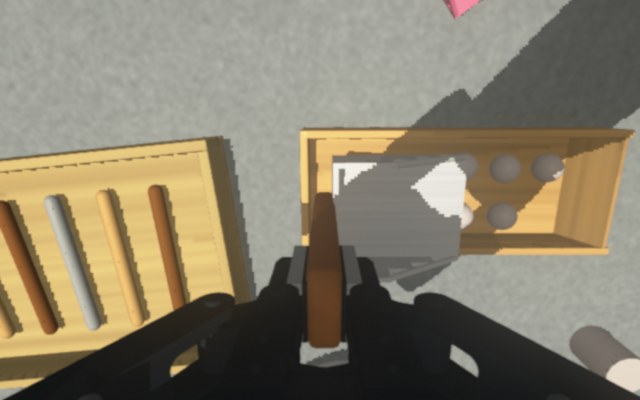

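The scoop is held straight above the empty end of the trough, with its pan at (335-463, 157-258). The balls lie ahead of it at (465-550, 165-215).

>>> jog_arm:
  moves:
    - [0,[0,0,0.007],[0,0,0]]
    - [0,[0,0.03,0.007],[0,0,0]]
    - [0,[0,0.055,0.007],[0,0,0]]
    - [0,[0,0.07,0.007],[0,0,0]]
    - [0,[0,0.077,0.007],[0,0,0]]
    - [0,[0,0.079,0.007],[0,0,0]]
    - [0,[0,0.079,0.007],[0,0,0]]

```text
clock: 4.37
tool_pos: [0.5787, -0.3639, 0.093]
tool_rot: [-1.576, -0.036, 0.036]
ft_force: [-0.5, -0.5, -1.7]
width: 0.0114
```

```bash
python3 go.py lip 573.9 -273.5 5 93 0 lip 571 -208 5 93 0 lip 568 -162.5 5 93 0
```

```text
4.37 [ 0.5787 -0.3639  0.093 ] F [-0.5 -0.5 -1.7] w 0.0114
lip 573.9 -273.5 5.0 93.0 0.0 -> [-0.0001, 0.0008, -0.0004] [0.3, -0.36, -0.02]
lip 571.0 -208.0 5.0 93.0 0.0 -> [0.0, 0.0004, 0.0651] [0.3, -0.36, -0.02]
lip 568.0 -162.5 5.0 93.0 0.0 -> [-0.0009, 0.0002, 0.1107] [0.3, -0.36, -0.02]
```

>>> jog_arm:
  moves:
    - [0,[0,0.001,0.01],[0,0,0]]
    - [0,[0,0.001,0.022],[0,0,0]]
    - [0,[0,0.001,0.034],[0,0,0]]
    - [0,[0,0.001,0.046],[0,0,0]]
    - [0,[0,0.001,0.058],[0,0,0]]
    - [0,[0,0.001,0.07],[0,0,0]]
    - [0,[0,0.001,0.08],[0,0,0]]
    - [0,[0,0.001,0.09],[0,0,0]]
    - [0,[0,0.001,0.1],[0,0,0]]
    - [0,[0,0.001,0.107],[0,0,0]]
    - [0,[0,0.001,0.111],[0,0,0]]
    - [0,[0,0.001,0.111],[0,0,0]]

```text
clock: 5.37
tool_pos: [0.5743, -0.2522, 0.0925]
tool_rot: [-1.576, -0.038, 0.035]
ft_force: [1.2, -1.4, 5.6]
width: 0.0114
```

```bash
python3 - <<'E'
from rig import eyes
from h import *
p,d=eyes.snapshot("wrist");q,d=eyes.snapshot("side");cv2.imwrite("pics/w3.png",np.hstack([cv2.resize(p[100:300,300:640],(440,260)),cv2.resize(q[220:370,270:430],(300,260))]))
E
python3 go.py lip 568 -162.5 5 93 0 lip 568 -165 12 93 18
```

```text
5.47 [ 0.5743 -0.2523  0.0924] F [ 1.2 -0.9  5.8] w 0.0115
lip 568.0 -162.5 5.0 93.0 0.0 -> [-0.0016, 0.0002, -0.001] [0.28, -0.37, 0.07]
lip 568.0 -165.0 12.0 93.0 18.0 -> [-0.0016, 0.0258, -0.0259] [18.28, -0.36, 0.13]
```

View pics/w3.png

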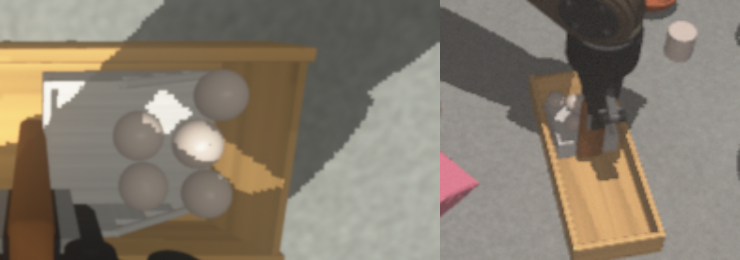

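```bash
python3 go.py lip 568 -159.5 5 93 0 lip 568 -159 16 93 6 lip 568 -158 27 93 12 lip 568 -158 38 93 18 lip 568 -160 90 93 20 lip 568 -163 150 93 20
```

```text
5.47 [ 0.5743 -0.2523  0.0924] F [ 1.2 -0.9  5.8] w 0.0115
lip 568.0 -159.5 5.0 93.0 0.0 -> [-0.0014, 0.0002, 0.002] [0.28, -0.37, 0.07]
lip 568.0 -159.0 16.0 93.0 6.0 -> [-0.0014, -0.0007, -0.0061] [6.28, -0.37, 0.09]
lip 568.0 -158.0 27.0 93.0 12.0 -> [-0.0013, -0.0009, -0.0127] [12.28, -0.36, 0.11]
lip 568.0 -158.0 38.0 93.0 18.0 -> [-0.0012, -0.0003, -0.019] [18.28, -0.36, 0.13]
lip 568.0 -160.0 90.0 93.0 20.0 -> [-0.0012, -0.0483, -0.0231] [20.28, -0.36, 0.14]
lip 568.0 -163.0 150.0 93.0 20.0 -> [-0.0013, -0.1082, -0.0264] [20.28, -0.36, 0.14]
```

>>> jog_arm:
  moves:
    - [0,[-0.001,0,0.002],[0,0,0]]
    - [0,[-0.001,-0.001,-0.002],[3,0,0]]
    - [0,[-0.001,-0.001,-0.006],[6,0,0]]
    - [0,[-0.001,-0.002,-0.0095],[9,0,0]]
    - [0,[-0.001,-0.002,-0.0127],[12,0,0]]
    - [0,[-0.001,-0.002,-0.016],[15,0,0]]
    - [0,[-0.001,-0.002,-0.019],[18,0,0]]
    - [0,[-0.001,-0.004,-0.021],[20,0,0]]
    - [0,[-0.001,-0.015,-0.022],[20,0,0]]
    - [0,[-0.001,-0.03,-0.023],[20,0,0]]
    - [0,[-0.001,-0.045,-0.023],[20,0,0]]
    - [0,[-0.001,-0.06,-0.023],[20,0,0]]

```text
clock: 6.47
tool_pos: [0.5745, -0.2743, 0.1546]
tool_rot: [-1.227, -0.03, 0.039]
ft_force: [-0.3, 0.1, -2.5]
width: 0.011
```

```bash
python3 - <<'E'
from rig import eyes
from h import *
p,d=eyes.snapshot("wrist");q,d=eyes.snapshot("side");cv2.imwrite("pics/w4.png",np.hstack([cv2.resize(p[100:300,300:640],(440,260)),cv2.resize(q[220:370,270:430],(300,260))]))
E
python3 go.py lip 568 -165 205 93 20 lip 520 50 215 93 20 lip 474 240 215 93 20
```

```text
6.57 [ 0.5764 -0.2758  0.158 ] F [ 0.4 -0.4 -2.1] w 0.0113
lip 568.0 -165.0 205.0 93.0 20.0 -> [-0.0018, -0.0937, 0.0285] [0.62, -0.16, 0.54]
lip 520.0 50.0 215.0 93.0 20.0 -> [-0.0397, -0.0314, 0.2366] [0.62, -0.16, 0.54]
lip 474.0 240.0 215.0 93.0 20.0 -> [-0.0768, 0.032, 0.4177] [0.62, -0.16, 0.54]
```

View pics/w4.png

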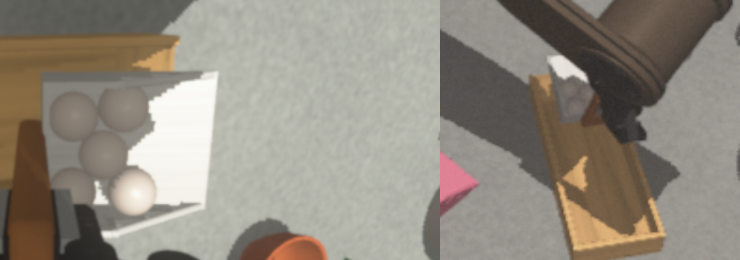

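The crop shows all five balls in the tilted-back pan, so I'll lift and carry.

>>> jog_arm:
  moves:
    - [0,[-0.001,-0.012,0.004],[0,0,0]]
    - [0,[-0.001,-0.03,0.01],[0,0,0]]
    - [0,[-0.001,-0.055,0.018],[0,0,0]]
    - [0,[-0.002,-0.08,0.026],[0,0,0]]
    - [0,[-0.002,-0.1,0.034],[0,0,0]]
    - [0,[-0.003,-0.115,0.044],[0,0,0]]
    - [0,[-0.006,-0.118,0.06],[0,0,0]]
    - [0,[-0.01,-0.111,0.082],[0,0,0]]
    - [0,[-0.015,-0.102,0.11],[0,0,0]]
    - [0,[-0.021,-0.09,0.14],[0,0,0]]
    - [0,[-0.027,-0.079,0.17],[0,0,0]]
    - [0,[-0.033,-0.068,0.2],[0,0,0]]

```text
clock: 7.57
tool_pos: [0.5337, -0.1098, 0.2887]
tool_rot: [-1.232, -0.035, 0.036]
ft_force: [0.3, 0.2, -2.6]
width: 0.0113
```

```bash
python3 go.py lip 474 225 225 93 20
```

```text
7.57 [ 0.5337 -0.1098  0.2887] F [ 0.3  0.2 -2.6] w 0.0113
lip 474.0 225.0 225.0 93.0 20.0 -> [-0.0435, 0.0855, 0.2051] [0.62, -0.16, 0.53]
```

>>> jog_arm:
  moves:
    - [0,[-0.006,0.012,0.03],[0,0,0]]
    - [0,[-0.013,0.025,0.06],[0,0,0]]
    - [0,[-0.019,0.037,0.09],[0,0,0]]
    - [0,[-0.026,0.05,0.12],[0,0,0]]
    - [0,[-0.032,0.061,0.147],[0,0,0]]
    - [0,[-0.036,0.07,0.17],[0,0,0]]
    - [0,[-0.04,0.078,0.187],[0,0,0]]
    - [0,[-0.042,0.083,0.199],[0,0,0]]
    - [0,[-0.043,0.085,0.205],[0,0,0]]
    - [0,[-0.043,0.085,0.205],[0,0,0]]

```text
clock: 8.4
tool_pos: [0.4797, 0.1107, 0.2767]
tool_rot: [-1.232, -0.037, 0.038]
ft_force: [0.8, -1.1, -2.7]
width: 0.011
```

```bash
python3 - <<'E'
from rig import eyes
from h import *
p,d=eyes.snapshot("wrist");m=eyes.camera_model("wrist");W=cloud(d,m);X,Y,z=np.moveaxis(W,-1,0)
cv2.imwrite("pics/w5.png",p)
rect(W[(z>.165)&(z<.178)&(X>.38)&(X<.6)&(Y>.26)&(Y<.4)],"rim far")
E
python3 go.py lip 474 225 225 93 20 lip 474 250 205 93 0 lip 474 250 190 93 -20 lip 474 250 185 93 -35 lip 474 250 185 93 -50
```

```text
rim far n 2112 c [499.7 309.6] size [159.6  76.7] ang 8.6 z [165.7 170.8 172.7]
8.45 [0.4802 0.1098 0.2767] F [ 0.1 -0.4 -2.8] w 0.0112
lip 474.0 225.0 225.0 93.0 20.0 -> [-0.0002, 0.0008, -0.0003] [0.66, -0.08, 0.53]
lip 474.0 250.0 205.0 93.0 0.0 -> [0.0011, 0.0017, 0.0517] [-19.34, -0.17, 0.51]
lip 474.0 250.0 190.0 93.0 -20.0 -> [0.001, 0.0031, 0.0886] [-39.34, -0.26, 0.48]
lip 474.0 250.0 185.0 93.0 -35.0 -> [0.0009, 0.0082, 0.1198] [-54.34, -0.33, 0.45]
lip 474.0 250.0 185.0 93.0 -50.0 -> [0.0008, 0.0171, 0.1515] [-69.34, -0.39, 0.42]
```

View pics/w5.png

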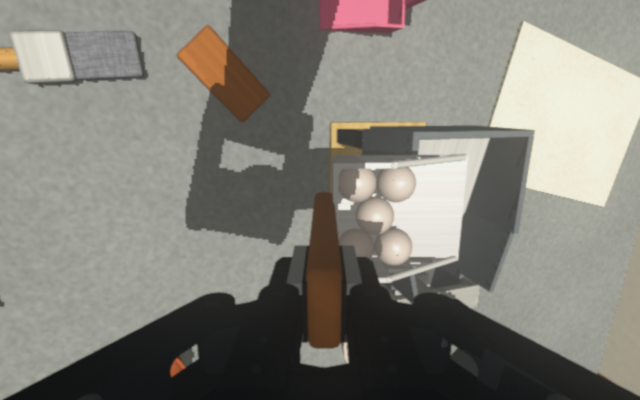

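All five balls are still in the pan at (340-410, 170-260). The lip at x≈463 is over the hopper mouth, so I'll tip slowly.

>>> jog_arm:
  moves:
    - [0,[0,0,0.013],[-5,0,0]]
    - [0,[0,0.001,0.03],[-11,0,0]]
    - [0,[0,0.002,0.049],[-18,0,0]]
    - [0,[0,0.003,0.057],[-22,0,0]]
    - [0,[0,0.004,0.065],[-26,0,0]]
    - [0,[0,0.005,0.073],[-30,0,0]]
    - [0,[0,0.006,0.08],[-34,0,0]]
    - [0,[0,0.007,0.087],[-38,0,0]]
    - [0,[0,0.008,0.094],[-42,0,0]]
    - [0,[0,0.009,0.102],[-46,0,0]]
    - [0,[0,0.01,0.11],[-50,0,0]]
    - [0,[0,0.011,0.118],[-54,0,0]]

```text
clock: 9.45
tool_pos: [0.4751, 0.2247, 0.3061]
tool_rot: [-2.177, -0.055, 0.016]
ft_force: [0.0, -0.4, -0.6]
width: 0.0116
```

```bash
python3 go.py lip 474 248 185 93 -35 lip 474 248 185 93 -50
```

```text
9.45 [0.4751 0.2247 0.3061] F [ 0.  -0.4 -0.6] w 0.0116
lip 474.0 248.0 185.0 93.0 -35.0 -> [0.0001, -0.0014, -0.0024] [-0.24, -0.6, 0.21]
lip 474.0 248.0 185.0 93.0 -50.0 -> [-0.0001, -0.0219, 0.0233] [-15.24, -0.63, 0.14]
```

>>> jog_arm:
  moves:
    - [0,[0,-0.01,0.011],[-7,0,0]]
    - [0,[0,-0.022,0.023],[-15,0,0]]
    - [0,[0,-0.022,0.023],[-15,0,0]]
    - [0,[0,-0.022,0.023],[-15,0,0]]
    - [0,[0,-0.022,0.023],[-15,0,0]]
    - [0,[0,-0.022,0.023],[-15,0,0]]

```text
clock: 9.95
tool_pos: [0.4742, 0.2552, 0.3121]
tool_rot: [-2.436, -0.058, 0.007]
ft_force: [-0.3, -0.7, -1.9]
width: 0.0113
```

```bash
python3 go.py lip 474 225 235 93 0 lip 474 100 235 93 0
```

```text
9.95 [0.4742 0.2552 0.3121] F [-0.3 -0.7 -1.9] w 0.0113
lip 474.0 225.0 235.0 93.0 0.0 -> [-0.0007, 0.0857, -0.0862] [49.64, -0.72, 0.35]
lip 474.0 100.0 235.0 93.0 0.0 -> [-0.0062, 0.1808, -0.1671] [49.64, -0.72, 0.35]
```

>>> jog_arm:
  moves:
    - [0,[0,0,-0.02],[6,0,0]]
    - [0,[0,0.01,-0.035],[13,0,0]]
    - [0,[0,0.025,-0.05],[20,0,0]]
    - [0,[0,0.04,-0.063],[27,0,0]]
    - [0,[0,0.055,-0.073],[34,0,0]]
    - [0,[0,0.07,-0.08],[41,0,0]]
    - [0,[0,0.083,-0.085],[49.6,0,0]]
    - [0,[-0.002,0.105,-0.105],[49.6,-0.7,0]]
    - [0,[-0.003,0.13,-0.125],[49.6,-0.7,0]]
    - [0,[-0.005,0.155,-0.145],[49.6,-0.7,0]]
    - [0,[-0.006,0.181,-0.167],[49.6,-0.7,0]]
    - [0,[-0.006,0.181,-0.167],[49.6,-0.7,0]]

```text
clock: 10.95
tool_pos: [0.4784, 0.0029, 0.3235]
tool_rot: [-1.575, -0.043, 0.03]
ft_force: [1.0, 0.5, -1.6]
width: 0.0111
```

```bash
python3 - <<'E'
from rig import eyes
from h import *
p,d=eyes.snapshot("wrist");cv2.imwrite("pics/w6.png",p)
E
python3 go.py tcp 492 -37 150 98 0 tcp 492 -37 95 98 0 tcp 492 -37 89 98 0
```

```text
11.0 [0.4784 0.0054 0.3234] F [ 0.1  0.4 -1.7] w 0.0112
tcp 492.0 -37.0 150.0 98.0 0.0 -> [0.0102, 0.1736, -0.0426] [0.14, -5.28, 0.45]
tcp 492.0 -37.0 95.0 98.0 0.0 -> [0.0097, 0.2286, -0.0425] [0.14, -5.28, 0.45]
tcp 492.0 -37.0 89.0 98.0 0.0 -> [0.0097, 0.2346, -0.0425] [0.14, -5.28, 0.45]
```

View pics/w6.png

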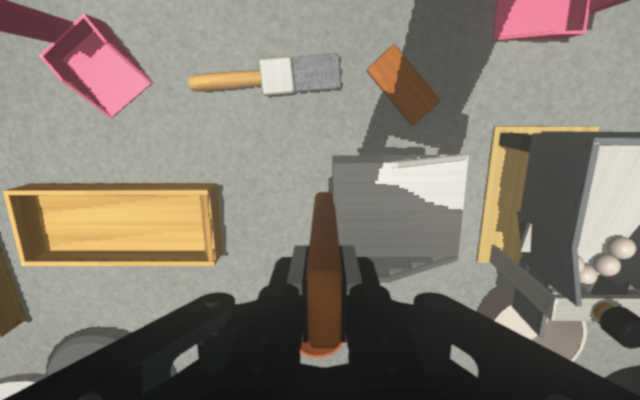

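The pan and trough are empty. Balls are in the hopper at (585-622, 248-270), with some hidden behind its wall. Now I'll set the scoop back on its original clear spot.

>>> jog_arm:
  moves:
    - [0,[0.003,0.03,-0.015],[0,-2,0]]
    - [0,[0.007,0.065,-0.03],[0,-5,0]]
    - [0,[0.01,0.1,-0.0425],[0,-5,0]]
    - [0,[0.01,0.135,-0.0425],[0,-5,0]]
    - [0,[0.01,0.17,-0.0425],[0,-5,0]]
    - [0,[0.01,0.2,-0.0425],[0,-5,0]]
    - [0,[0.01,0.22,-0.0425],[0,-5,0]]
    - [0,[0.01,0.23,-0.0425],[0,-5,0]]
    - [0,[0.01,0.235,-0.0425],[0,-5,0]]
    - [0,[0.01,0.236,-0.0425],[0,-5,0]]
    - [0,[0.01,0.236,-0.0425],[0,-5,0]]

```text
clock: 11.92
tool_pos: [0.4936, -0.0372, 0.0892]
tool_rot: [-1.572, -0.114, 0.097]
ft_force: [0.0, 0.1, -0.9]
width: 0.0116
```

```bash
python3 go.py tcp 492 -37 87 98 0
```

```text
11.92 [ 0.4936 -0.0372  0.0892] F [ 0.   0.1 -0.9] w 0.0116
tcp 492.0 -37.0 87.0 98.0 0.0 -> [-0.0015, 0.0022, 0.0004] [0.23, -0.27, 0.6]
```

>>> jog_arm:
  moves:
    - [0,[0,0.001,0],[0,0,0.5]]
    - [0,[0,0.002,0],[0,0,0.5]]
    - [0,[0,0.002,0],[0,0,0.5]]
    - [30,[0,0.002,0],[0,0,0.5]]
    - [60,[0,0.002,0],[0,0,0.5]]
    - [100,[0,0.002,0],[0,0,0.5]]
    - [100,[0,0.002,0],[0,0,0.5]]
    - [100,[0,0.002,0],[0,0,0.5]]
    - [100,[0,-0.02,0],[0,0,0.5]]
    - [100,[0,-0.05,0],[0,0,0.5]]
    - [100,[0,-0.09,0],[0,0,0.5]]
    - [100,[0,-0.13,0],[0,0,0.5]]

```text
clock: 12.92
tool_pos: [0.4911, -0.0366, 0.2196]
tool_rot: [-1.571, -0.105, 0.106]
ft_force: [0.4, -0.5, -0.6]
width: 0.0853
```

```bash
python3 go.py tcp 594 283 260 93 0 tcp 480 -20 260 93 0
```

```text
12.92 [ 0.4911 -0.0366  0.2196] F [ 0.4 -0.5 -0.6] w 0.0853
tcp 594.0 283.0 260.0 93.0 0.0 -> [0.1448, -0.0413, 0.3028] [0.16, 4.72, -0.04]
tcp 480.0 -20.0 260.0 93.0 0.0 -> [-0.0088, -0.0404, 0.0178] [0.16, 4.72, -0.04]
```

>>> jog_arm:
  moves:
    - [100,[0.01,-0.03,0.02],[0,2,0]]
    - [100,[0.145,-0.041,0.303],[0,4.7,0]]
    - [100,[0.145,-0.041,0.303],[0,4.7,0]]
    - [100,[0.145,-0.041,0.303],[0,4.7,0]]
    - [100,[0.145,-0.041,0.303],[0,4.7,0]]
    - [100,[0.145,-0.041,0.303],[0,4.7,0]]
    - [100,[0.145,-0.041,0.303],[0,4.7,0]]
    - [100,[0.145,-0.041,0.303],[0,4.7,0]]
    - [100,[0.145,-0.041,0.303],[0,4.7,0]]
    - [100,[0.145,-0.041,0.303],[0,4.7,0]]
    - [100,[0.145,-0.041,0.303],[0,4.7,0]]
    - [100,[0.145,-0.041,0.303],[0,4.7,0]]

```text
clock: 13.92
tool_pos: [0.5938, 0.2826, 0.2592]
tool_rot: [-1.574, -0.04, 0.042]
ft_force: [0.4, 0.3, -0.5]
width: 0.0854
```

```bash
python3 - <<'E'
from rig import eyes
from h import *
m=eyes.camera_model("wrist");p,d=eyes.snapshot("wrist");W=cloud(d,m);X,Y,z=np.moveaxis(W,-1,0)
q,e=eyes.snapshot("side");V=cloud(e,eyes.camera_model("side"))
cv2.imwrite("pics/w7.png",np.hstack([cv2.resize(p,(480,300)),cv2.resize(q[180:280,240:340],(300,300))]))
rect(W[(z>.183)&(z<.2)&(X>.55)&(X<.64)&(Y>.24)&(Y<.33)],"knob")
x,y,zz=np.moveaxis(V,-1,0)
rect(V[(x>.38)&(x<.56)&(y>-.09)&(y<.09)&(zz>.118)&(zz<.135)],"scoop top")
E
python3 go.py tcp 594 283 160 93 0
```

```text
knob n 1711 c [595.7 283.8] size [29.5 29. ] ang 4.3 z [186.4 189.4 190.7]
scoop top n 65 c [491.9 -37. ] size [29.3 13.4] ang 6.1 z [120.1 124.8 128.1]
14.02 [0.594  0.2819 0.2596] F [-0.3 -1.1  0.5] w 0.0853
tcp 594.0 283.0 160.0 93.0 0.0 -> [0.0002, 0.0996, 0.0014] [0.19, -0.07, -0.05]
```

View pics/w7.png

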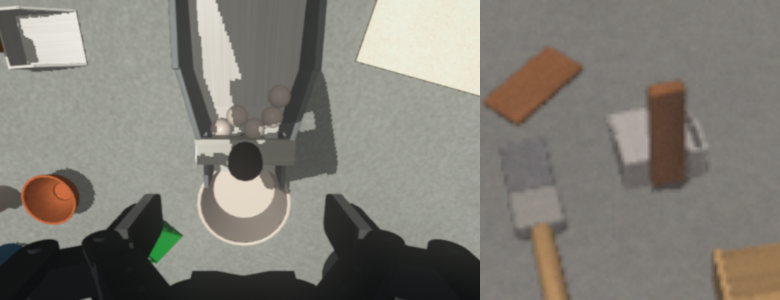

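All five balls rest at the plunger at (222-280, 95-130). The knob at (245,160) is centred between the fingers, and the scoop stands upright on its own. Next I'll grip the knob.

>>> jog_arm:
  moves:
    - [100,[0.002,0.04,0.002],[0,0,0]]
    - [100,[0.002,0.07,0.002],[0,0,0]]
    - [100,[0.002,0.09,0.002],[0,0,0]]
    - [100,[0.002,0.098,0.002],[0,0,0]]
    - [100,[0.002,0.098,0.002],[0,0,0]]
    - [0,[0.002,0.098,0.002],[0,0,0]]
    - [0,[0.002,0.098,0.002],[0,0,0]]
    - [0,[0.002,0.098,0.002],[0,0,0]]
    - [0,[0.002,0.098,0.002],[0,0,0]]
    - [0,[0.002,0.098,0.002],[0,0,0]]
    - [0,[0.002,0.098,0.002],[0,0,0]]
    - [0,[0.002,0.098,0.002],[0,0,0]]
  grip_force: 80

```text
clock: 15.02
tool_pos: [0.5966, 0.2842, 0.1637]
tool_rot: [-1.573, -0.042, 0.039]
ft_force: [-1.3, -0.2, 5.9]
width: 0.0273
```

>>> jog_arm:
  moves:
    - [0,[0,-0.005,0],[0,0,0]]
    - [0,[0,-0.012,0],[0,0,0]]
    - [0,[0,-0.02,0],[0,0,0]]
    - [0,[0,-0.027,0],[0,0,0]]
    - [0,[0,-0.033,0],[0,0,0]]
    - [0,[0,-0.036,0],[0,0,0]]
    - [0,[0,-0.038,0],[0,0,0]]
    - [0,[0,-0.038,0],[0,0,0]]

```text
clock: 15.68
tool_pos: [0.5965, 0.2842, 0.2006]
tool_rot: [-1.573, -0.041, 0.039]
ft_force: [6.2, 2.1, -9.6]
width: 0.0276
```

```bash
python3 - <<'E'
from rig import r
o=r.get_obs();print(o["clock"],o["tool_pos"],o["ft_force"],o["width"])
E
```

```text
15.6833 [0.5964694  0.28415064 0.20058932] [ 6.20584474  2.07970777 -9.64322661] 0.027604559057612842
```

>>> jog_arm:
  moves:
    - [0,[0,-0.001,0],[0,0,0]]
    - [0,[0,-0.002,0],[0,0,0]]
    - [0,[0,-0.003,0],[0,0,0]]
    - [0,[0,-0.003,0],[0,0,0]]
    - [0,[0,-0.003,0],[0,0,0]]
    - [0,[0,-0.003,0],[0,0,0]]

```text
clock: 16.18
tool_pos: [0.5965, 0.2842, 0.2018]
tool_rot: [-1.573, -0.041, 0.039]
ft_force: [6.4, 2.1, -10.5]
width: 0.0272
```

```bash
python3 - <<'E'
from rig import eyes,r
from h import *
p,d=eyes.snapshot("wrist");q,e=eyes.snapshot("side");t,f=eyes.snapshot("top")
cv2.imwrite("pics/w8.png",np.hstack([cv2.resize(p,(400,250)),cv2.resize(q[80:180,240:400],(400,250))]))
cv2.imwrite("pics/t8.png",cv2.resize(t[100:250,160:280],(480,600)))
o=r.get_obs();print(o["clock"],o["tool_pos"],o["ft_force"],o["width"])
E
```

```text
16.3333 [0.59646361 0.28417012 0.20181054] [  5.38944667   1.56395734 -10.35630451] 0.027208089498711466
```

View pics/w8.png

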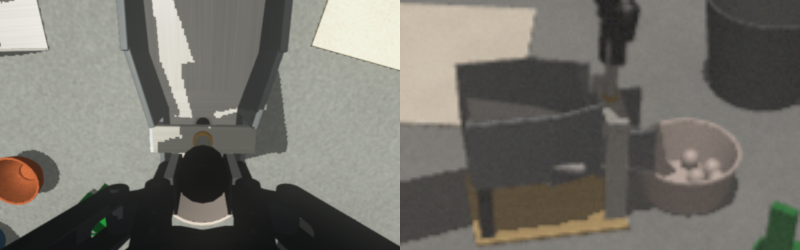

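The hopper is empty and the jar at (700,165) holds balls. The force hasn't risen clearly above the spring's 9.5 N, so I'll pull a little harder to be sure the plunger is on its stop.

>>> jog_arm:
  moves:
    - [0,[0,-0.002,0],[0,0,0]]
    - [0,[0,-0.004,0],[0,0,0]]
    - [0,[0,-0.004,0],[0,0,0]]
    - [0,[0,-0.004,0],[0,0,0]]
    - [0,[0,-0.004,0],[0,0,0]]
    - [0,[0,-0.004,0],[0,0,0]]

```text
clock: 16.83
tool_pos: [0.5964, 0.2841, 0.2019]
tool_rot: [-1.572, -0.04, 0.04]
ft_force: [9.2, 3.5, -16.7]
width: 0.0277
```

```bash
python3 - <<'E'
from rig import eyes,r
from h import *
p,d=eyes.snapshot("wrist");W=cloud(d,eyes.camera_model("wrist"));X,Y,z=np.moveaxis(W,-1,0)
rect(W[(z>.21)&(z<.24)&(np.hypot(X-.5955,Y-.2838)<.012)],"knob top")
q,e=eyes.snapshot("side");cv2.imwrite("pics/s9.png",cv2.resize(q[100:170,310:390],(640,560),interpolation=2))
o=r.get_obs();print(o["clock"],o["tool_pos"],o["ft_force"],o["width"])
E
```

```text
knob top n 3162 c [595.5 283.8] size [23.7 23.7] ang 26.5 z [226.8 227.8 228.7]
16.9333 [0.5964232  0.2841537  0.20189964] [  8.6080783    2.4195516  -15.64697193] 0.027180468803207757
```

View pics/s9.png

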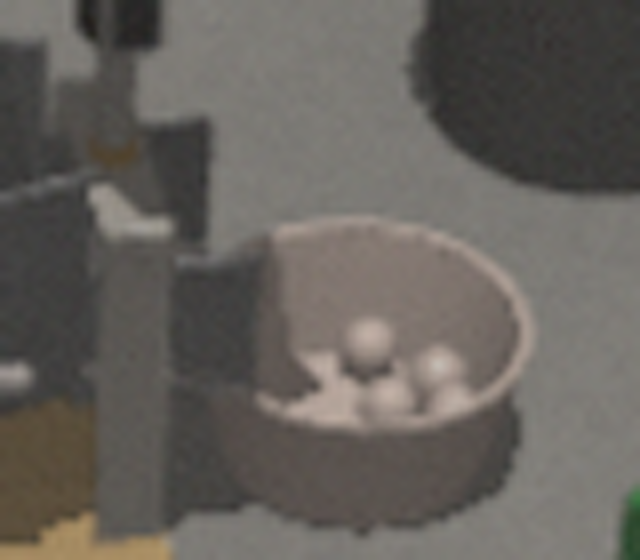

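The force rose to 16 N with no further travel, and the knob top is at 228 mm against 190 mm seated, so the plunger is on its stop. At least four balls show in the jar at (370,340), (440,365), (385,395) and (450,400). Handing in.

```bash
python3 -c "
from rig import order
print(order.close_job())"
```

```text
the job is handed in; nothing more can be done
None
```

The job is handed in at about 17 s of the 72 s allowed. I scooped all five balls from the trough and tipped them into the hopper with the plunger down. I then stood the scoop back upright on its original spot, let go of it, and pulled the knob fully up.

**Last checks:**
- **Plunger:** the arm was still gripping the knob. Its top measured 228 mm, against 190 mm seated, which is the full 38 mm. Pulling harder raised the force to about 16 N with no further travel, so it is on its stop.
- **Balls:** the side view showed at least four in the jar, and the wrist view showed the hopper empty. I could not see the fifth, which is probably hidden by the chute or the jar wall.
- **Scoop:** after release the handle top measured 125 mm high at its original position, so it is standing.
- **Bystanders:** I sent no move near the bowl, brush, prop or rib, and those in view in later pictures looked undisturbed. I did not re-measure their positions.

One reading I can't fully explain: closing on the knob briefly showed about 6 N upward on the tool. It was probably the pads swinging forward as they closed, and it is well under the 40 N limit.

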